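Touch off the block, then seat the sharpening steel

TASK

Put the short sharpening steel away in the bore of the dark wooden block on the green board. The block's place on the board is only roughly known, so first lift the steel from the white stand and touch the block off gently with its upright rod, resting against it about half a second each time: on the long side facing the robot near its left end, then on the same side near its right end, then on the short right-hand end. Then, from what you felt, lower the rod gently into the bore until it is fully home, let go and leave it standing; do not ram the block or disturb the tins and jars around.

Things in the scene. Friction and masses are not known exactly. Their poses are not given: they have to be found in the camera images.
- board: green chopping board, fixed, 200 (its x) x 270 (its y) x 12 mm; origin at the centre of its underside, z up; x points roughly away from the robot, y to the robot's left. A dark wooden block stands on it: 90 mm along x, 150 mm along y, its top 62 mm above the board's underside. The block's true pose is NOT reported
- block_nominal (a point): point of the BOARD where the block's centre would lie with no play, at the board's centre, 12 mm above its underside. The block's real centre lies up to 10 mm off it along the board's x and along its y, and the block is turned up to 0.10 rad about the vertical against the board. It grips the board and does not slide below about 30 N
- bore_nominal (a point): point of the BOARD where the mouth of the bore would be with no play. The real round vertical bore, 14 mm in diameter, small chamfer, goes through the block; its axis lies 45 mm behind the block's long side facing the robot and 65 mm from its short right-hand (-y) end
- touch_left (a point): point of the BOARD: nominal first touch, on the block's long side facing the robot, 45 mm left of the board's centre, 32 mm above the board's underside. A touch counts with the rod against that side anywhere 20 mm or more left of the board's centre, the tip 5 to 45 mm above the board's top
- touch_right (a point): point of the BOARD: nominal second touch, same side and height, 45 mm right of the board's centre; counts anywhere 20 mm or more right of the centre
- touch_end (a point): point of the BOARD: nominal third touch, middle of the block's short right-hand end, same height; counts within 35 mm either way along the board's x
- steel_handle (a point): centre of the handle of the short sharpening steel, which stands upright and loose in the white stand: square wooden handle 28 x 28 mm, 50 mm tall, sides along the point's x and y axes. Its underside, 25 mm below this point, is a shoulder that rests on the block's top when the rod is fully home. This point starts 75 mm above the worktop; raise it 45 mm to clear the stand
- steel_tip (a point): centre of the flat lower end of the steel's round rod (12 mm in diameter, 45 mm long below the handle), 70 mm below the centre of the handle; z points up the rod. Fully home in the block it stands 17 mm above the board's underside
- stand: white ceramic stand, fixed, 70 x 70 x 50 mm, origin at the centre of its underside, with a 15 mm vertical hole in the middle that holds the steel's rod
- tuna: flat tin, loose bystander, 86 mm across, 40 mm high, origin at the centre of its underside
- spice: spice jar with red lid, loose bystander, 44 mm across, 106 mm high, origin at the centre of its underside
- shaker: shaker with grey cap, loose bystander, 44 mm across, 90 mm high, origin at the centre of its underside
- steel: the short sharpening steel, about 0.12 kg; origin at the tip of its rod, same axes as steel_tip

How it is judged (in metres and radians):
On the way, in this order (a step that is already met when the one before it is completed fails the run):
1. the rod rests (over 1 N for 0.3 s) against the block's long side facing the robot, near its left end (contact force between steel and board above 1 N and z of steel_tip in the frame of board between 0.017 and 0.057 m and x of steel_tip in the frame of board below -0.028 m and y of steel_tip in the frame of board above 0.02 m), for 0.3 s.
2. the rod rests (over 1 N for 0.3 s) against the same long side, near its right end (contact force between steel and board above 1 N and z of steel_tip in the frame of board between 0.017 and 0.057 m and x of steel_tip in the frame of board below -0.028 m and y of steel_tip in the frame of board below -0.02 m), for 0.3 s.
3. the rod rests (over 1 N for 0.3 s) against the block's short right-hand end (contact force between steel and board above 1 N and z of steel_tip in the frame of board between 0.017 and 0.057 m and y of steel_tip in the frame of board below -0.066 m and x of steel_tip in the frame of board between -0.035 and 0.035 m), for 0.3 s.
At the end, for the whole second after the job is handed in: the steel stands upright (within 0.06 rad) in the block's bore, its tip within 2.5 mm of fully home, released and at rest (z of steel_tip in the frame of board between 0.01 and 0.0195 m and horizontal distance between steel_tip and board below 0.04 m and angle between steel_tip's own z axis and vertical below 0.06 rad and contact force between steel and the fingers below 0.1 N and linear speed of steel below 0.02 m/s); the robot touches nothing.
It fails at once if the steel presses on the block or board with more than 25 N (contact force between steel and board above 25 N).
It fails at once if the tin is moved by more than 15 mm or tipped (distance of tuna from where it was at the start of the episode above 0.015 m or angle between tuna's own z axis and vertical above 0.3 rad).
It fails at once if the spice jar is moved by more than 15 mm or tipped (distance of spice from where it was at the start of the episode above 0.015 m or angle between spice's own z axis and vertical above 0.3 rad).
It fails at once if the shaker is moved by more than 15 mm or tipped (distance of shaker from where it was at the start of the episode above 0.015 m or angle between shaker's own z axis and vertical above 0.3 rad).
It also fails if it takes over 72 s, if anything falls off the work surface, if the arm or the gripper's body presses on something with over 40 N, if the wrist force passes 120 N, or if a joint passes its speed limit or range.

ROBOT

A 6-joint arm with a two-finger parallel gripper is mounted at the origin on a cart in front of the work surface, level with it; the furniture and walls round the work are solid. World frame = base frame: x ahead of the robot, y to its left, z up, the work surface at z = 0. Lengths are in mm, angles in rad, forces in N, time in s.
With the tool pointing down it reaches from about 275 to 975 mm from the base axis. Payload 8.4 kg.
Tool frame: the origin (TCP) lies on the centre line of the jaws, within the pads' length; the fingertips stand 17 mm ahead of it and the grasp point (between the pads) lies 2 mm behind it (bot.tip_reach is the distance from the TCP to the fingertips, in mm); z points along the fingers, y is the direction in which the jaws open and shut (so a half turn about z gives the same grasp; the last joint's range is limited). The gripper opens to 92 mm and grips with 3 to 60 N. Pads are 20 mm wide; open, the fingers measure 128 mm over their backs; the gripper's body (75 mm by 189 mm) begins 69 mm behind the grasp point.
Start: joints at [-1.317, 0.353, 1.633, -0, 1.155, -0.002], TCP at [158.136, -604.666, 231.583] pointing down, gripper open.
Joint ranges: [-2.63, 2.63], [-0.92, 2.1], [0.06, 2.66], [-1.3, 4.44], [0, 2.69], [-3.02, 3.02]. Speed limits (rad/s): [2.22, 2.22, 2.79, 3.14, 3.14, 3.14].

INTERFACE

Orientations are given as a unit quaternion [x, y, z, w].
In Python, from station import bot gives the robot as it stands.
- The arm moves only by the tool arm_command, never from a script. Its argument "plan" is text: rows parted by semicolons, each of 7 numbers parted by spaces: the finger opening in mm, from 0 to 91.9, then the shift along the tool's x, y, z in mm, then the turn, a rotation vector about the tool's x, y, z in rad. In form: jaw tx ty tz wx wy wz; .... A call has 1 to 20 rows; each row is the pose to reach, as a shift and turn from the pose commanded when the call began, along the tool's axes at that moment; what a row does not reach only later rows make up. A row lasts 1/12 s, in which the tool goes at most 41.7 mm and 7.16 degrees, less where a joint would pass 70% of its speed; a pose out of reach is approached as far as the arm can. A call with a gripper value outside its range is refused whole. The fingers move at their own pace and stop on an object; "squeeze" is the grip in N (left out, the last holds). Time passes only in rows, so rows that repeat a pose let the fingers close. It gives the time, the measured TCP pose, the force and the opening at its end, in the units of the state.
- bot.state(): the state, without advancing time (a new reading comes with each control period).
- bot.snapshot(name): name is "scene" or "top" or "wrist"; returns (picture, depth): 420x560x3 uint8, red, green, blue; 420x560 float32, mm along the optical axis (not along the pixel's ray), 0 where there is no reading.
- bot.calibration(name): a dict with "mtx" (3x3 intrinsics, pixels), "world_to_cam" (4x4, takes a point from world to camera coordinates); the wrist camera has in their place "T_tool_cam" (4x4, takes a point from camera to tool coordinates, whose origin is the TCP and whose axes are the flange's). Camera axes: x right, y up, looking along -z (the intrinsics and any distortion apply to the point x, -y, -z); pixel columns grow to the right and rows downward; lengths in mm; the calibration is good to about 2 mm. A picture is of the moment at which its call begins: read the wrist's pose just before it. calibration takes no time and is no camera call.
- bot.finish_job(): hands the job in, once; it reports no verdict.
Trained networks look in the newest picture that a camera, given by its name, has taken for a name from the list of things; names that differ only in an ending like _2 or _b are one class to them, and where a whole thing is asked for, a point or a joint stands for the part that bears it (a point fixed in the world has none). Each returns a list of dicts, best first, with "score" (0 to 1); they miss things now and then, are a little off and sometimes report something else, mostly with a low value. They report only what shows in the picture. A call takes as long as a camera call.
- bot.boxes_of(camera, thing): "uv" ([column, row] in pixels, amid what is visible of it).
- bot.regions_of(camera, thing): "pixels" (420x560 bool, what is visible of it) and "uv" ([column, row] in pixels, amid what is visible of it).
The state is a dict: "clock": time; "joints": joint angles; "dq": joint speeds; "joint_torque": joint torques, N m; "tool_pos": TCP position; "orientation": TCP orientation; "contact_force": force on the tool from outside, world axes, zero at the start; "moment": the same for the moment, N m; "width": opening from 0.0 (shut) to 1.0 (fully open).
Only numpy, scipy, OpenCV 4.12 (cv2) and the standard library are available. Lean on these libraries where they do the work, as an engineer would, in place of code of your own. Each camera call takes 0.05 s, during which the arm holds its last target.

## Working session

There is one attempt and no reset: what is moved stays moved. The work goes in short steps, Python scripts to look and compute and a tool call to move; the robot and the scene stay as the last step left them, time stands still between calls to the robot, and variables do not carry over. Pictures are saved under pics/ and viewed, and the job is handed in when it is done.

Besides the shell and the picture viewer there is one more tool, called after "Emit:" as name(argument=value, ...) on one line, values as JSON. arm_command: Moves the arm, as the interface text tells. Its arguments: {"type":"object","properties":{"plan":{"type":"string"},"squeeze":{"type":"number"}},"required":["plan"]}

```bash
ls; mkdir -p pics; python3 - <<'E'
from station import bot
import cv2,numpy as np
print(bot.state())
for n in("scene","top"):
    p,d=bot.snapshot(n); np.savez(f"{n}0.npz",p=p,d=d); cv2.imwrite(f"pics/{n}0.png",p[:,:,::-1]); c=bot.calibration(n); print(c)
print(bot.calibration("wrist"))
E
```

```text
pics
{'clock': 0.0, 'joints': array([-1.31739470e+00,  3.53631220e-01,  1.63413097e+00,  1.90084871e-05,
        1.15519550e+00, -2.38488172e-03]), 'dq': array([-0.00084411,  0.00078733, -0.00086201,  0.00025594,  0.00125586,
        0.00146336]), 'joint_torque': array([-8.59847823e-04, -5.93853629e+01, -3.34219015e+01,  6.95187296e-02,
        2.35488400e-02, -1.04802139e-04]), 'tool_pos': array([ 158.02576586, -604.20526842,  230.87560675]), 'orientation': array([ 9.91833058e-01,  1.27541048e-01, -7.68128958e-05, -6.78238171e-04]), 'contact_force': array([-0.47878412, -1.0073342 ,  0.41430167]), 'moment': array([ 0.01478378, -0.00239541,  0.04868064]), 'width': 0.9942644157980012}
{'mtx': array([[413.98362165,   0.        , 279.01483034],
       [  0.        , 413.98362165, 204.79957339],
       [  0.        ,   0.        ,   1.        ]]), 'world_to_cam': array([[-8.52464060e-01, -5.22522797e-01,  1.65816735e-02,
         4.92308812e+02],
       [ 3.85235712e-01, -6.06414577e-01,  6.95596727e-01,
        -3.04577560e+02],
       [-3.53409779e-01,  5.99359063e-01,  7.18241074e-01,

[... 452 characters left out ...]
620e+02],
       [-1.61234561e-01,  1.21356024e-03,  9.86915368e-01,
        -8.23897079e+02],
       [ 0.00000000e+00,  0.00000000e+00,  0.00000000e+00,
         1.00000000e+00]])}
{'mtx': array([[372.60414016,   0.        , 279.55813874],
       [  0.        , 372.60414016, 216.79150057],
       [  0.        ,   0.        ,   1.        ]]), 'T_tool_cam': array([[ 8.44984127e-04,  9.56299036e-01,  2.92389191e-01,
         8.38101608e+01],
       [ 9.99999584e-01, -7.07242452e-04, -5.76794576e-04,
         3.65181107e-01],
       [-3.44798049e-04,  2.92389557e-01, -9.56299236e-01,
        -1.54423425e+02],
       [ 0.00000000e+00,  0.00000000e+00,  0.00000000e+00,
         1.00000000e+00]])}
```

View pics/scene0.png

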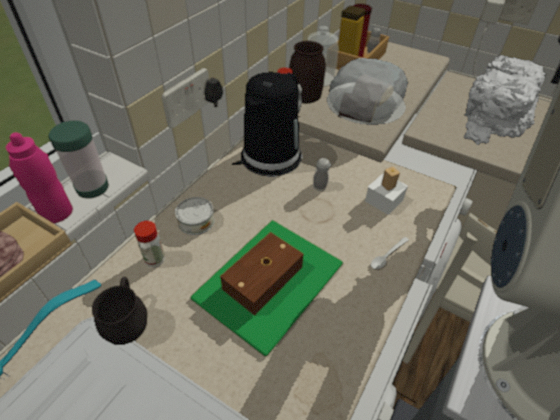

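View pics/top0.png

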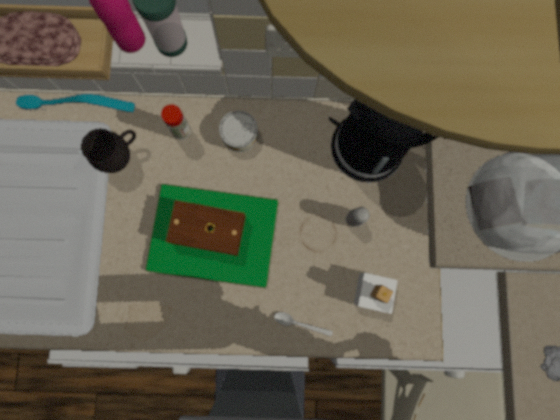

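The top view shows the board (213,235), block (207,228), bore (210,228), stand and steel (380,292), shaker (358,215), tin (239,130) and spice jar (174,120). Next I'll measure them.

```bash
cat > h.py <<'E'
from station import bot
import cv2,numpy as np
from scipy.spatial.transform import Rotation as R
def cam(n):
    c=bot.calibration(n); return c["mtx"],c
def pose(n,st=None):
    c=bot.calibration(n)
    if n!="wrist": return c["mtx"],np.linalg.inv(c["world_to_cam"])
    st=st or bot.state(); T=np.eye(4);T[:3,:3]=R.from_quat(st["orientation"]).as_matrix();T[:3,3]=st["tool_pos"]
    return c["mtx"],T@c["T_tool_cam"]
def ray(K,T,uv):
    uv=np.atleast_2d(np.asarray(uv,float))
    d=np.c_[(uv[:,0]-K[0,2])/K[0,0],-(uv[:,1]-K[1,2])/K[1,1],-np.ones(len(uv))]
    return T[:3,3],d@T[:3,:3].T
def onz(K,T,uv,z):
    o,d=ray(K,T,uv); s=(z-o[2])/d[:,2]; return o+d*s[:,None]
def cloud(K,T,dep):
    v,u=np.mgrid[:dep.shape[0],:dep.shape[1]]
    o,d=ray(K,T,np.c_[u.ravel(),v.ravel()]); return (o+d*dep.ravel()[:,None]).reshape(*dep.shape,3)
def proj(K,T,P):
    P=np.atleast_2d(P); c=(P-T[:3,3])@T[:3,:3]
    return np.c_[K[0,2]+K[0,0]*c[:,0]/-c[:,2],K[1,2]-K[1,1]*c[:,1]/-c[:,2]]
E
python3 - <<'E'
from h import *
for n in("top","scene"):
    f=np.load(n+"0.npz");p,d=f["p"],f["d"];K,T=pose(n);C=cloud(K,T,d)
    hsv=cv2.cvtColor(p,cv2.COLOR_RGB2HSV)
    m=((hsv[...,0]>50)&(hsv[...,0]<75)&(hsv[...,1]>150)).astype(np.uint8)
    k,l,s,c=cv2.connectedComponentsWithStats(m);i=1+s[1:,4].argmax();m=l==i
    cn=cv2.findContours(m.astype(np.uint8),0,2)[0][0]
    P=onz(K,T,cn[:,0,:],12)[:,:2]
    print(n,"board",cv2.minAreaRect(P.astype(np.float32)), "z",np.median(C[m][:,2]))
    for t in("stand","steel","tuna","spice","shaker"):
        for r in bot.regions_of(n,t)[:1]:
            q=C[r["pixels"]&(d>0)]; print(t,round(r["score"],2),r["uv"],np.median(q,0).round(),np.percentile(q,2,0).round(),np.percentile(q,98,0).round())
E
```

```text
top board ((538.290771484375, 104.53910064697266), (263.8916015625, 194.7692413330078), 83.83279418945312) z 13.453619479906422
stand 0.58 [368.7, 292.2] [ 424. -235.   51.] [ 389. -285.    1.] [ 462. -210.   54.]
steel 0.87 [381.6, 294.9] [ 425. -244.  100.] [ 409. -264.   57.] [ 441. -233.  104.]
tuna 0.86 [238.9, 130.8] [773.  55.  37.] [736.  17.   5.] [817.  95.  42.]
spice 0.91 [175.1, 119.3] [771. 187.  98.] [759. 170.   6.] [800. 211. 110.]
shaker 0.56 [355.7, 217.5] [ 580. -202.   79.] [ 565. -224.   10.] [ 602. -189.   91.]
scene board ((536.2860107421875, 107.42228698730469), (264.5252685546875, 195.06509399414062), 83.86491394042969) z 13.258807444929175
stand 0.57 [384.9, 195.0] [ 414. -224.   44.] [ 382. -278.    3.] [ 459. -211.   54.]
steel 0.57 [388.4, 179.1] [ 419. -243.   87.] [ 404. -262.   56.] [ 437. -234.  103.]
tuna 0.95 [194.4, 214.2] [766.  62.  37.] [733.  17.   4.] [814.  96.  41.]
spice 0.61 [154.1, 240.0] [765. 197.  75.] [756. 143.   2.] [861. 213. 109.]
shaker 0.63 [322.0, 174.9] [ 576. -198.   48.] [ 562. -226.    1.] [ 604. -190.   90.]
```

```bash
python3 - <<'E'
from h import *
for n in("top","scene"):
    f=np.load(n+"0.npz");p,d=f["p"],f["d"];K,T=pose(n);C=cloud(K,T,d)
    m=(abs(C[...,2]-100)<7)&(abs(C[...,0]-425)<40)&(abs(C[...,1]+248)<40)
    r=cv2.minAreaRect(C[m][:,:2].astype(np.float32)); print(n,"handle",r,m.sum())
    m=(abs(C[...,2]-50)<5)&(abs(C[...,0]-425)<60)&(abs(C[...,1]+248)<60)
    r=cv2.minAreaRect(C[m][:,:2].astype(np.float32)); print(n,"stand",r,m.sum())
    m=(abs(C[...,2]-62)<6)&(abs(C[...,0]-540)<90)&(abs(C[...,1]-105)<110)
    r=cv2.minAreaRect(C[m][:,:2].astype(np.float32)); print(n,"block",r,m.sum())
    x=cv2.resize(p[270:315,350:410] if n=="top" else p[160:215,360:415],None,fx=8,fy=8,interpolation=cv2.INTER_CUBIC); cv2.imwrite(f"pics/{n}_h.png",x[:,:,::-1])
E
```

```text
top handle ((424.84100341796875, -249.38824462890625), (27.291996002197266, 28.17832374572754), 60.97700500488281) 216
top stand ((424.64471435546875, -249.73141479492188), (71.4493408203125, 70.00176239013672), 78.88981628417969) 868
top block ((550.3031616210938, 114.96063232421875), (150.83363342285156, 90.35639953613281), 81.25416564941406) 3017
scene handle ((421.133544921875, -251.68551635742188), (30.51487922668457, 28.129196166992188), 61.64365005493164) 129
scene stand ((421.05401611328125, -251.98895263671875), (74.65338897705078, 70.86719512939453), 78.96115112304688) 448
scene block ((547.2357177734375, 112.42266845703125), (152.33840942382812, 91.98347473144531), 81.11754608154297) 2931
```

View pics/top_h.png

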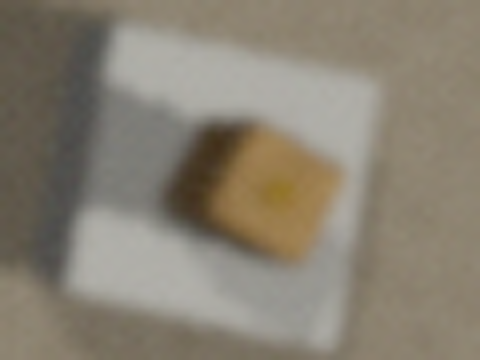

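```bash
cat >> h.py <<'E'
def row(cmdpos,yaw,tgt,yaw2=None):
    # tool x yaw (rad), tool down
    M=np.array([[np.cos(yaw),np.sin(yaw),0],[np.sin(yaw),-np.cos(yaw),0],[0,0,-1]])
    t=M.T@(np.array(tgt,float)-cmdpos); w=0 if yaw2 is None else -(yaw2-yaw)
    print("row",t.round(1),"wz",round(w,3)); return t
def sy(st=None):
    st=st or bot.state(); m=R.from_quat(st["orientation"]).as_matrix(); return np.arctan2(m[1,0],m[0,0]),m[:,2]
E
python3 - <<'E'
from h import *
st=bot.state();y,z=sy();print(np.degrees(y),z)
row([158.136,-604.666,231.583],y,[423.5,-250,215],np.radians(61.2))
E
```

```text
14.658600627369184 [-1.73553484e-05 -9.84499972e-06 -1.00000000e+00]
row [ 346.5 -276.    16.6] wz -0.812
```

Emit:
arm_command(plan="91 346.5 -276 16.6 0 0 -0.812;91 346.5 -276 16.6 0 0 -0.812;91 346.5 -276 16.6 0 0 -0.812;91 346.5 -276 16.6 0 0 -0.812;91 346.5 -276 16.6 0 0 -0.812;91 346.5 -276 16.6 0 0 -0.812;91 346.5 -276 16.6 0 0 -0.812;91 346.5 -276 16.6 0 0 -0.812;91 346.5 -276 16.6 0 0 -0.812;91 346.5 -276 16.6 0 0 -0.812;91 346.5 -276 16.6 0 0 -0.812;91 346.5 -276 16.6 0 0 -0.812;91 346.5 -276 16.6 0 0 -0.812;91 346.5 -276 16.6 0 0 -0.812;91 346.5 -276 16.6 0 0 -0.812;91 346.5 -276 16.6 0 0 -0.812", squeeze=50)

```text
clock: 1.93
tool_pos: [422.9, -250.9, 215.0]
orientation: [0.861, 0.508, -0.0, 0.0]
contact_force: [-0.1, -0.3, -0.3]
width: 0.988
```

```bash
python3 - <<'E'
from h import *
st=bot.state();p,d=bot.snapshot("wrist");cv2.imwrite("pics/w1.png",p[:,:,::-1])
print(st["tool_pos"],np.degrees(sy(st)[0]),sy(st)[1],st["contact_force"],st["joints"])
K,T=pose("wrist",st);C=cloud(K,T,d)
for z0,nm in((100,"handle"),(50,"stand")):
    m=(d>0)&(abs(C[...,2]-z0)<5)&(abs(C[...,0]-424)<60)&(abs(C[...,1]+250)<60)
    print(nm,cv2.minAreaRect(C[m][:,:2].astype(np.float32)),np.median(C[m],0),m.sum())
E
```

```text
[ 422.93167218 -250.92092643  215.0270444 ] 61.09009022569625 [-3.64218333e-05 -1.76045262e-04 -9.99999984e-01] [-0.13310097 -0.31135814 -0.32150234] [-5.38402716e-01  1.63361502e-01  1.92927680e+00 -1.95894637e-04
  1.04889536e+00 -3.37319544e-02]
handle ((424.8409729003906, -249.44229125976562), (27.671953201293945, 28.022417068481445), 61.32998275756836) [ 425.23485248 -248.59673921  101.04848394] 1301
stand ((424.4815673828125, -250.08677673339844), (70.82337951660156, 70.11591339111328), 78.90733337402344) [ 432.10047041 -239.82146705   51.17093255] 4508
```

View pics/w1.png

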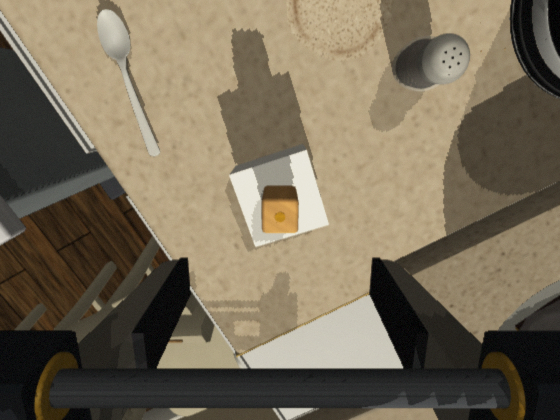

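The wrist view shows the handle at (281,210), centred between the jaws. Descending now.

Emit:
arm_command(plan="91 2 1 40 0 0 0;91 2 1 80 0 0 0;91 2 1 110 0 0 0;91 2 1 130 0 0 0;91 2 1 137 0 0 0;91 2 1 137 0 0 0;91 2 1 137 0 0 0")

```text
clock: 2.57
tool_pos: [425.5, -249.3, 78.5]
orientation: [0.861, 0.509, 0.0, 0.0]
contact_force: [0.5, -0.3, -0.1]
width: 0.987
```

Emit:
arm_command(plan="20 0 0 0 0 0 0;20 0 0 0 0 0 0;20 0 0 0 0 0 0;20 0 0 0 0 0 0;20 0 0 0 0 0 0;20 0 0 0 0 0 0;20 0 0 0 0 0 0;20 0 0 0 0 0 0;20 0 0 0 0 0 0;20 0 0 0 0 0 0", squeeze=50)

```text
clock: 3.4
tool_pos: [425.3, -248.6, 77.9]
orientation: [0.861, 0.509, -0.0, -0.0]
contact_force: [0.2, 0.6, -0.8]
width: 0.302
```

```bash
python3 - <<'E'
from h import *
st=bot.state();y=sy(st)[0];print(np.degrees(y),st["tool_pos"])
row([425.2,-249,78],y,[485,164,160])
row([425.2,-249,78],y,[455,-40,160])
E
```

```text
61.18168084387618 [ 425.30825522 -248.64101155   77.92328711]
row [ 390.7 -146.7  -82. ] wz 0
row [197.5 -74.6 -82. ] wz 0
```

Emit:
arm_command(plan="20 0 0 -10 0 0 0;20 0 0 -20 0 0 0;20 0 0 -30 0 0 0;20 0 0 -45 0 0 0;20 0 0 -65 0 0 0;20 0 0 -82 0 0 0;20 0 0 -82 0 0 0")

```text
clock: 3.98
tool_pos: [427.3, -249.8, 163.9]
orientation: [0.861, 0.509, 0.001, 0.003]
contact_force: [0.9, -0.4, -2.1]
width: 0.301
```

Emit:
arm_command(plan="20 35 -13 0 0 0 0;20 70 -26 0 0 0 0;20 105 -39 0 0 0 0;20 140 -52.5 0 0 0 0;20 175 -66 0 0 0 0;20 210 -79 0 0 0 0;20 245 -92 0 0 0 0;20 280 -105 0 0 0 0;20 315 -118 0 0 0 0;20 350 -131 0 0 0 0;20 375 -141 0 0 0 0;20 390.7 -146.7 0 0 0 0;20 390.7 -146.7 0 0 0 0;20 390.7 -146.7 0 0 0 0;20 390.7 -146.7 0 0 0 0;20 390.7 -146.7 0 0 0 0")

```text
clock: 5.32
tool_pos: [484.8, 163.2, 159.8]
orientation: [0.861, 0.508, -0.0, 0.0]
contact_force: [-0.1, -0.8, -1.4]
width: 0.299
```

```bash
python3 - <<'E'
from h import *
st=bot.state();p,d=bot.snapshot("wrist");cv2.imwrite("pics/w2.png",p[:,:,::-1])
print(st["tool_pos"],np.degrees(sy(st)[0]),sy(st)[1],st["contact_force"],st["joints"])
p,d=bot.snapshot("scene");cv2.imwrite("pics/s2.png",p[:,:,::-1])
E
```

```text
[484.81718094 163.17576204 159.80751179] 61.12605733686965 [-5.35587773e-04 -4.02879251e-04 -9.99999775e-01] [-0.11683099 -0.8372249  -1.35078468] [ 3.21872372e-01  2.64264414e-01  1.94117017e+00 -2.64080281e-04
  9.36793620e-01  8.25974326e-01]
```

View pics/w2.png

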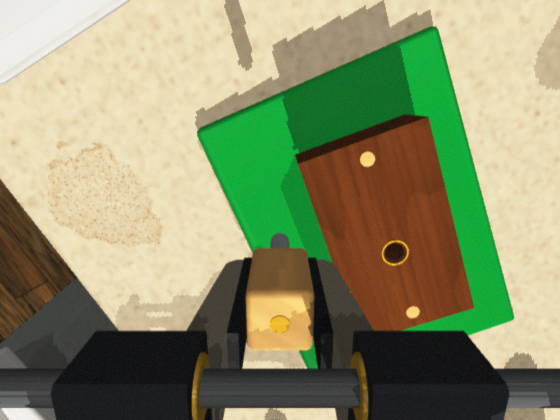

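View pics/s2.png

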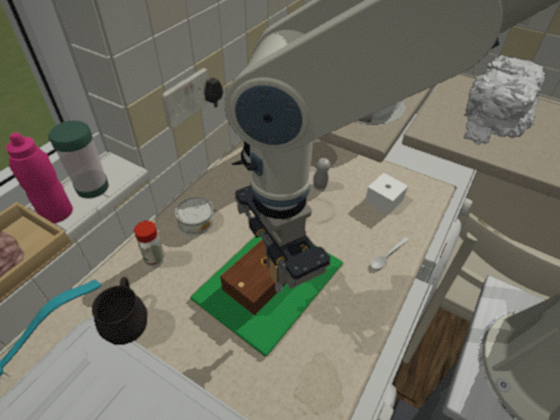

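The steel is held upright, with its rod at (280,243) in front of the block. The bore mouth shows at (396,253). I'll compute the block's pose from this view as well.

```bash
python3 - <<'E'
from h import *
st=bot.state();p,d=bot.snapshot("wrist");K,T=pose("wrist",st);C=cloud(K,T,d)
m=(d>0)&(abs(C[...,2]-62)<4)&(abs(C[...,0]-549)<90)&(abs(C[...,1]-114)<110)
m[:, :290]&=np.arange(420)[:,None]<230
print(cv2.minAreaRect(C[m][:,:2].astype(np.float32)),np.median(C[m][:,2]))
q=onz(K,T,[[297,157],[428,118],[474,307],[396,253]],62);print(q.round(1))
e=q[1]-q[0]; print("end dir deg",np.degrees(np.arctan2(e[1],e[0])),"side",np.degrees(np.arctan2(*(q[1]-q[2])[[1,0]])))
# rod
print("rod tip?",onz(K,T,[[280,240]],87))
c=np.array([549,114.]);b=-0.153
y=sy(st)[0]
E
```

```text
((550.7123413085938, 114.42761993408203), (151.05616760253906, 90.5458984375), 81.2867431640625) 63.31721291512763
[[519.5 199.4  62. ]
 [606.7 180.4  62. ]
 [584.3  32.9  62. ]
 [549.9 102.8  62. ]]
end dir deg -12.26408480136774 side 81.37967150675179
rod tip? [[485.10700735 160.81599377  87.        ]]
```

Emit:
arm_command(plan="20 0 0 20 0 0 0;20 0 0 40 0 0 0;20 0 0 52 0 0 0;20 1.72 4.7 52 0 0 0;20 3.44 9.39 52 0 0 0;20 4.82 13.15 52 0 0 0;20 4.82 13.15 52 0 0 0;20 4.82 13.15 52 0 0 0;20 4.82 13.15 52 0 0 0")

```text
clock: 6.22
tool_pos: [499.4, 162.2, 108.6]
orientation: [0.861, 0.509, 0.0, 0.0]
contact_force: [-0.7, -0.6, -1.5]
width: 0.303
```

```bash
python3 - <<'E'
from h import *
for i in range(2):
    st=bot.state();print(st["clock"],st["tool_pos"],np.degrees(sy(st)[0]),st["contact_force"])
E
```

```text
6.2167 [499.37025201 162.24718508 108.59039773] 61.16980281772158 [-0.74538186 -0.59249993 -1.52444731]
6.2167 [499.37025201 162.24718508 108.59039773] 61.16980281772158 [-0.74538186 -0.59249993 -1.52444731]
```

Emit:
arm_command(plan="20 0.34 0.94 0 0 0 0;20 0.69 1.88 0 0 0 0;20 1.03 2.82 0 0 0 0;20 1.03 2.82 0 0 0 0")

```text
clock: 6.55
tool_pos: [502.2, 161.8, 108.1]
orientation: [0.861, 0.509, 0.0, 0.0]
contact_force: [-0.1, 0.2, -2.0]
width: 0.303
```

Emit:
arm_command(plan="20 0.34 0.94 0 0 0 0;20 0.34 0.94 0 0 0 0")

```text
clock: 6.72
tool_pos: [503.1, 161.6, 108.0]
orientation: [0.861, 0.509, 0.0, 0.0]
contact_force: [-0.7, 0.5, -1.6]
width: 0.303
```

Emit:
arm_command(plan="20 0.34 0.94 0 0 0 0;20 0.34 0.94 0 0 0 0")

```text
clock: 6.88
tool_pos: [504.1, 161.4, 108.0]
orientation: [0.861, 0.509, 0.0, 0.0]
contact_force: [-0.0, -0.4, -1.7]
width: 0.3
```

Emit:
arm_command(plan="20 0.17 0.47 0 0 0 0;20 0.17 0.47 0 0 0 0")

```text
clock: 7.05
tool_pos: [504.6, 161.4, 108.0]
orientation: [0.861, 0.509, 0.0, 0.0]
contact_force: [0.1, 0.4, -1.5]
width: 0.302
```

Emit:
arm_command(plan="20 0.17 0.47 0 0 0 0;20 0.17 0.47 0 0 0 0")

```text
clock: 7.22
tool_pos: [505.0, 161.3, 108.0]
orientation: [0.861, 0.509, 0.0, 0.0]
contact_force: [-0.4, -0.3, -0.7]
width: 0.302
```

Emit:
arm_command(plan="20 0.17 0.47 0 0 0 0;20 0.17 0.47 0 0 0 0")

```text
clock: 7.38
tool_pos: [505.5, 161.2, 108.0]
orientation: [0.861, 0.509, 0.0, 0.0]
contact_force: [-0.5, 0.6, -1.8]
width: 0.303
```

Emit:
arm_command(plan="20 0.17 0.47 0 0 0 0;20 0.17 0.47 0 0 0 0")

```text
clock: 7.55
tool_pos: [505.8, 161.1, 107.9]
orientation: [0.861, 0.509, -0.0, -0.0]
contact_force: [-1.7, -0.2, -0.3]
width: 0.304
```

Emit:
arm_command(plan="20 0.17 0.47 0 0 0 0;20 0.17 0.47 0 0 0 0")

```text
clock: 7.72
tool_pos: [505.9, 161.1, 107.9]
orientation: [0.861, 0.509, -0.0, -0.0]
contact_force: [-2.6, 1.3, 0.3]
width: 0.3
```

Emit:
arm_command(plan="20 0.17 0.47 0 0 0 0;20 0.17 0.47 0 0 0 0")

```text
clock: 7.88
tool_pos: [506.0, 161.0, 107.8]
orientation: [0.861, 0.509, -0.001, -0.0]
contact_force: [-4.5, 1.8, 0.9]
width: 0.3
```

Emit:
arm_command(plan="20 0 0 0 0 0 0;20 0 0 0 0 0 0;20 0 0 0 0 0 0;20 0 0 0 0 0 0;20 0 0 0 0 0 0;20 0 0 0 0 0 0")

```text
clock: 8.38
tool_pos: [506.1, 161.0, 107.8]
orientation: [0.861, 0.509, -0.001, -0.0]
contact_force: [-5.3, 1.8, 1.2]
width: 0.299
```

```bash
python3 - <<'E'
from h import *
for i in range(1):
    st=bot.state();print(st["clock"],st["tool_pos"],np.degrees(sy(st)[0]),sy(st)[1],st["contact_force"],st["moment"])
E
```

```text
8.3833 [506.05319512 160.98891599 107.81591465] 61.16904857439203 [-1.77298698e-03 -5.12306564e-05 -9.99998427e-01] [-5.30352503  1.8434766   1.15706424] [0.42120987 1.04434068 0.01099115]
```

Emit:
arm_command(plan="20 -1.72 -4.7 0 0 0 0;20 -3.44 -9.39 0 0 0 0;20 -22 -2.6 0 0 0 0;20 -45 5.8 0 0 0 0;20 -66 13.5 0 0 0 0;20 -80 18.7 0 0 0 0;20 -86.1 20.9 0 0 0 0;20 -86.1 20.9 0 0 0 0;20 -85.1 23.7 0 0 0 0;20 -84.4 25.6 0 0 0 0;20 -84.4 25.6 0 0 0 0;20 -84.4 25.6 0 0 0 0")

```text
clock: 9.38
tool_pos: [489.1, 75.4, 108.0]
orientation: [0.861, 0.509, 0.0, 0.0]
contact_force: [0.3, 0.1, -2.5]
width: 0.304
```

Emit:
arm_command(plan="20 0.34 0.94 0 0 0 0;20 0.34 0.94 0 0 0 0;20 0.34 0.94 0 0 0 0")

```text
clock: 9.63
tool_pos: [489.7, 74.7, 107.9]
orientation: [0.861, 0.509, -0.0, -0.0]
contact_force: [-0.4, -1.0, -1.9]
width: 0.299
```

Emit:
arm_command(plan="20 0.34 0.94 0 0 0 0;20 0.34 0.94 0 0 0 0")

```text
clock: 9.8
tool_pos: [490.8, 74.4, 108.0]
orientation: [0.861, 0.509, 0.0, 0.0]
contact_force: [-0.2, -0.4, -1.8]
width: 0.3
```

Emit:
arm_command(plan="20 0.34 0.94 0 0 0 0;20 0.34 0.94 0 0 0 0")

```text
clock: 9.97
tool_pos: [491.8, 74.2, 108.0]
orientation: [0.861, 0.509, 0.0, 0.0]
contact_force: [-0.2, -0.7, -1.3]
width: 0.303
```

Emit:
arm_command(plan="20 0.17 0.47 0 0 0 0;20 0.17 0.47 0 0 0 0")

```text
clock: 10.13
tool_pos: [492.2, 74.1, 108.0]
orientation: [0.861, 0.509, 0.0, 0.0]
contact_force: [0.2, -0.2, -1.8]
width: 0.305
```

Emit:
arm_command(plan="20 0.17 0.47 0 0 0 0;20 0.17 0.47 0 0 0 0")

```text
clock: 10.3
tool_pos: [492.3, 74.1, 107.9]
orientation: [0.861, 0.509, -0.0, -0.0]
contact_force: [-1.1, 1.0, -2.0]
width: 0.297
```

Emit:
arm_command(plan="20 0.17 0.47 0 0 0 0;20 0.17 0.47 0 0 0 0")

```text
clock: 10.47
tool_pos: [492.5, 74.0, 107.8]
orientation: [0.861, 0.509, -0.001, -0.0]
contact_force: [-3.0, 0.7, -0.1]
width: 0.302
```

One more step should match the first touch's force. Then I'll hold.

Emit:
arm_command(plan="20 0.17 0.47 0 0 0 0;20 0.17 0.47 0 0 0 0;20 0.17 0.47 0 0 0 0;20 0.17 0.47 0 0 0 0;20 0.17 0.47 0 0 0 0;20 0.17 0.47 0 0 0 0;20 0.17 0.47 0 0 0 0;20 0.17 0.47 0 0 0 0")

```text
clock: 11.13
tool_pos: [492.6, 73.9, 107.8]
orientation: [0.861, 0.509, -0.001, -0.001]
contact_force: [-5.1, 1.6, 1.9]
width: 0.3
```

```bash
python3 - <<'E'
from h import *
st=bot.state();print(st["clock"],st["tool_pos"],np.degrees(sy(st)[0]),sy(st)[1],st["contact_force"],st["moment"])
d=np.array([506.05,160.99])-st["tool_pos"][:2]; print("face dir deg",np.degrees(np.arctan2(d[1],d[0])))
E
```

```text
11.1333 [492.59152763  73.92666258 107.76138822] 61.17147425073618 [-2.08850620e-03  3.10529762e-06 -9.99997819e-01] [-5.12042522  1.61036459  1.94680143] [3.05501136e-01 1.05102694e+00 6.04406329e-04]
face dir deg 81.21262567811107
```

Emit:
arm_command(plan="20 -1.7 -4.7 0 0 0 0;20 -3.4 -9.4 0 0 0 0;20 -22 -2.8 0 0 0 0;20 -42 4.6 0 0 0 0;20 -55 9.5 0 0 0 0;20 -55 9.5 0 0 0 0;20 -50 24 0 0 0 0;20 -43 42 0 0 0 0;20 -38 57 0 0 0 0;20 -37.6 57.4 0 0 0 0;20 -32 55.4 0 0 0 0;20 -26 53.2 0 0 0 0;20 -22.6 51.9 0 0 0 0;20 -22.6 51.9 0 0 0 0;20 -22.6 51.9 0 0 0 0")

```text
clock: 12.38
tool_pos: [527.6, 29.7, 108.0]
orientation: [0.861, 0.509, -0.0, -0.0]
contact_force: [-0.3, -0.4, -1.3]
width: 0.304
```

Emit:
arm_command(plan="20 0.94 -0.34 0 0 0 0;20 1.88 -0.68 0 0 0 0;20 2.82 -1.02 0 0 0 0;20 2.82 -1.02 0 0 0 0")

```text
clock: 12.72
tool_pos: [528.7, 32.1, 108.0]
orientation: [0.861, 0.509, 0.0, 0.0]
contact_force: [0.2, -0.1, -1.7]
width: 0.297
```

Emit:
arm_command(plan="20 0.94 -0.34 0 0 0 0;20 0.94 -0.34 0 0 0 0")

```text
clock: 12.88
tool_pos: [528.8, 33.1, 108.0]
orientation: [0.861, 0.509, 0.0, -0.0]
contact_force: [-0.5, 0.0, -1.7]
width: 0.302
```

Emit:
arm_command(plan="20 0.94 -0.34 0 0 0 0;20 0.94 -0.34 0 0 0 0")

```text
clock: 13.05
tool_pos: [529.0, 34.1, 108.0]
orientation: [0.861, 0.509, 0.0, -0.0]
contact_force: [0.6, -0.1, -1.3]
width: 0.304
```

Emit:
arm_command(plan="20 0.47 -0.17 0 0 0 0;20 0.47 -0.17 0 0 0 0")

```text
clock: 13.22
tool_pos: [529.0, 34.5, 108.0]
orientation: [0.861, 0.509, -0.0, -0.0]
contact_force: [-0.0, -0.5, -0.5]
width: 0.304
```

Emit:
arm_command(plan="20 0.47 -0.17 0 0 0 0;20 0.47 -0.17 0 0 0 0")

```text
clock: 13.38
tool_pos: [529.1, 35.1, 108.0]
orientation: [0.861, 0.509, 0.0, -0.0]
contact_force: [-0.0, -1.0, -2.0]
width: 0.307
```

Emit:
arm_command(plan="20 0.47 -0.17 0 0 0 0;20 0.47 -0.17 0 0 0 0")

```text
clock: 13.55
tool_pos: [529.2, 35.6, 108.0]
orientation: [0.861, 0.509, 0.0, -0.0]
contact_force: [0.4, 1.0, -1.9]
width: 0.3
```

Emit:
arm_command(plan="20 0.47 -0.17 0 0 0 0;20 0.47 -0.17 0 0 0 0")

```text
clock: 13.72
tool_pos: [529.3, 36.1, 108.0]
orientation: [0.861, 0.509, 0.0, 0.0]
contact_force: [-0.3, 0.3, -1.7]
width: 0.301
```

Emit:
arm_command(plan="20 0.47 -0.17 0 0 0 0;20 0.47 -0.17 0 0 0 0")

```text
clock: 13.88
tool_pos: [529.4, 36.6, 108.0]
orientation: [0.861, 0.509, 0.0, -0.0]
contact_force: [0.1, 0.5, -2.2]
width: 0.3
```

Emit:
arm_command(plan="20 0.47 -0.17 0 0 0 0;20 0.47 -0.17 0 0 0 0")

```text
clock: 14.05
tool_pos: [529.4, 37.0, 108.0]
orientation: [0.861, 0.509, 0.0, -0.0]
contact_force: [-0.6, -0.3, 0.1]
width: 0.301
```

Emit:
arm_command(plan="20 0.47 -0.17 0 0 0 0;20 0.47 -0.17 0 0 0 0")

```text
clock: 14.22
tool_pos: [529.5, 37.5, 108.0]
orientation: [0.861, 0.509, 0.0, -0.0]
contact_force: [-1.0, 0.5, -1.0]
width: 0.301
```

Emit:
arm_command(plan="20 0.47 -0.17 0 0 0 0;20 0.47 -0.17 0 0 0 0")

```text
clock: 14.38
tool_pos: [529.5, 37.8, 108.0]
orientation: [0.861, 0.509, -0.0, 0.0]
contact_force: [0.4, -1.5, -1.5]
width: 0.3
```

Emit:
arm_command(plan="20 0.47 -0.17 0 0 0 0;20 0.47 -0.17 0 0 0 0")

```text
clock: 14.55
tool_pos: [529.6, 38.0, 108.0]
orientation: [0.861, 0.509, -0.0, 0.0]
contact_force: [-0.3, -4.0, -1.3]
width: 0.299
```

Emit:
arm_command(plan="20 0.47 -0.17 0 0 0 0;20 0.47 -0.17 0 0 0 0")

```text
clock: 14.72
tool_pos: [529.6, 38.2, 108.0]
orientation: [0.861, 0.509, -0.0, 0.001]
contact_force: [-0.0, -7.5, -0.7]
width: 0.301
```

Contact. I'll hold here.

Emit:
arm_command(plan="20 -0.3 0.1 0 0 0 0;20 -0.3 0.1 0 0 0 0;20 -0.3 0.1 0 0 0 0;20 -0.3 0.1 0 0 0 0;20 -0.3 0.1 0 0 0 0;20 -0.3 0.1 0 0 0 0")

```text
clock: 15.22
tool_pos: [529.6, 38.1, 108.0]
orientation: [0.861, 0.509, -0.0, 0.0]
contact_force: [-0.2, -5.6, -0.8]
width: 0.304
```

```bash
python3 - <<'E'
from h import *
st=bot.state();print(st["clock"],st["tool_pos"],np.degrees(sy(st)[0]),sy(st)[1],st["contact_force"],st["moment"])
A=np.array([506.05,160.99]);B=np.array([492.59,73.93]);E=st["tool_pos"][:2]
ey=(A-B)/np.linalg.norm(A-B);ex=np.array([ey[1],-ey[0]])
# tip lag under load ~ contact below TCP by ~60mm * tilt
for lag in (0,.15):
    fx=((A+B)/2)@ex - lag; fy=E@ey-0.8*lag
    print("bore TCP",lag,(fx+51)*ex+(fy+71)*ey)
E
```

```text
15.2167 [529.59848719  38.06388614 107.96894902] 61.19542495357195 [-1.70566493e-04 -9.12799833e-04 -9.99999569e-01] [-0.22146006 -5.6367447  -0.84721383] [-1.2670115   0.06834502  0.02293904]
bore TCP 0 [549.28762524 106.86337308]
bore TCP 0.15 [549.12105157 106.76770066]
```

Emit:
arm_command(plan="20 -4 1.5 0 0 0 0;20 -8 3 0 0 0 0;20 -8 3 -25 0 0 0;20 -8 3 -50 0 0 0;20 -8 3 -50 0 0 0;20 10 -3 -50 0 0 0;20 35 -9 -50 0 0 0;20 55 -13 -50 0 0 0;20 69 -16 -50 0 0 0;20 69 -16 -50 0 0 0;20 69 -16 -50 0 0 0;20 69 -16 -50 0 0 0")

```text
clock: 16.22
tool_pos: [548.4, 106.2, 157.5]
orientation: [0.861, 0.509, -0.001, -0.0]
contact_force: [0.0, 0.1, -2.4]
width: 0.302
```

```bash
python3 - <<'E'
from h import *
st=bot.state();print(st["tool_pos"],np.degrees(sy(st)[0]),sy(st)[1],st["contact_force"])
p,d=bot.snapshot("wrist");np.savez("w3.npz",p=p,d=d,pos=st["tool_pos"],q=st["orientation"]);cv2.imwrite("pics/w3.png",cv2.resize(p[180:400,160:420],None,fx=3,fy=3)[:600,:,::-1])
p,d=bot.snapshot("scene");
K,T=pose("scene");c=proj(K,T,[549,107,100])[0];print(c)
x,y=c.astype(int);cv2.imwrite("pics/s3.png",cv2.resize(p[max(0,y-70):y+50,x-70:x+70],None,fx=5,fy=5,interpolation=2)[:,:,::-1])
p,d=bot.snapshot("top");
K,T=pose("top");c=proj(K,T,[549,107,100])[0];print(c)
x,y=c.astype(int);cv2.imwrite("pics/t3.png",cv2.resize(p[max(0,y-60):y+60,x-70:x+70],None,fx=5,fy=5,interpolation=2)[:,:,::-1])
E
```

```text
[548.35743222 106.24107663 157.48250198] 61.19605752176886 [-1.05407920e-03 -4.03736780e-04 -9.99999363e-01] [ 0.04653492  0.07202612 -2.38566307]
[263.57373129 250.38687941]
[205.42622967 224.70722227]
```

View pics/w3.png

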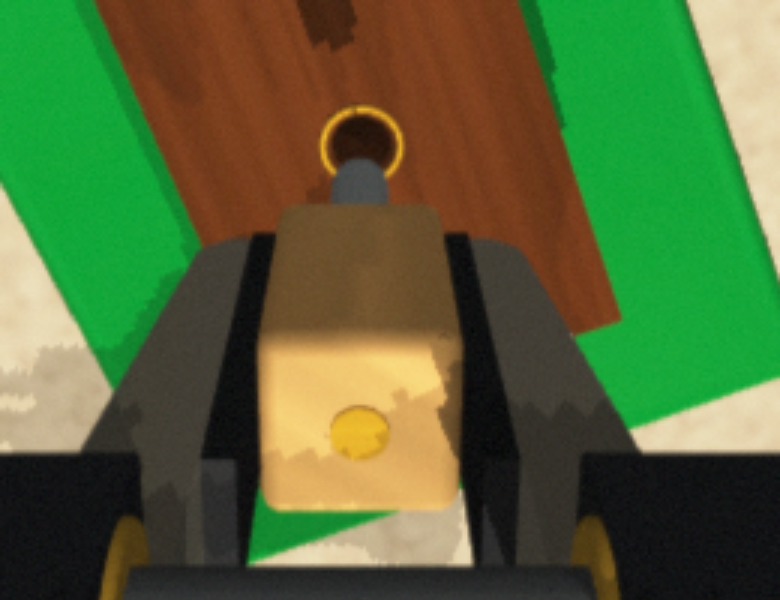

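View pics/s3.png

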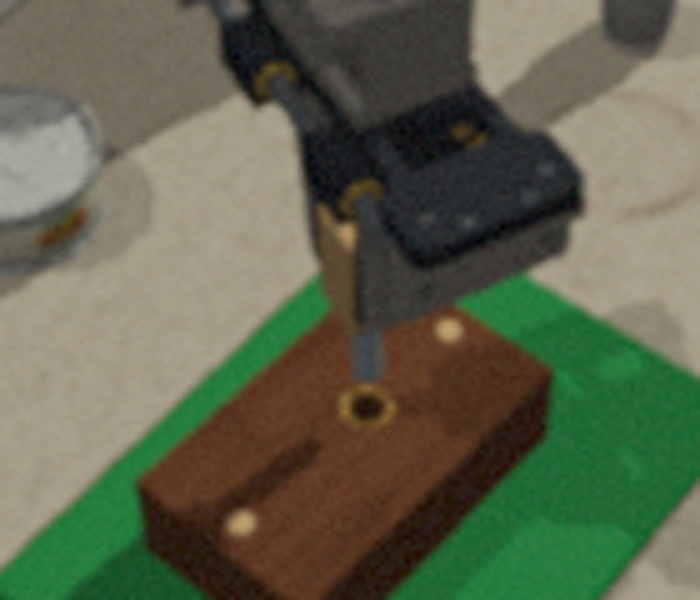

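```bash
python3 - <<'E'
from h import *
f=np.load("w3.npz");st={"tool_pos":f["pos"],"orientation":f["q"]};K,T=pose("wrist",st)
y=sy(st)[0];tx=np.array([np.cos(y),np.sin(y)]);ty=np.array([np.sin(y),-np.cos(y)])
def rel(P): d=P[:2]-f["pos"][:2]; return (d@tx).round(2),(d@ty).round(2)
uv=lambda x,yy:[160+x/3,180+yy/3]
print("bore",onz(K,T,[uv(362,146)],62)[0],rel(onz(K,T,[uv(362,146)],62)[0]))
print("tip front edge",rel(onz(K,T,[uv(360,157)],84.5)[0]))
for n,x,yy,z in(("top back",360,510,104.5+75-22),("top",0,0,0)):
    pass
zt=157.5+2-5+25  # guess
for zz in(179.5,): print("top centre",rel(onz(K,T,[uv(360,432)],zz)[0]),"handle lower front edge",rel(onz(K,T,[uv(360,206)],129.5)[0]),"upper front edge",rel(onz(K,T,[uv(360,338)],179.5)[0]),"upper back",rel(onz(K,T,[uv(360,508)],179.5)[0]))
C=cloud(K,T,f["d"]);v,u=int(180+400/3),int(160+330/3);print("top depth z",C[v,u])
E
```

```text
bore [548.82277153 103.62941103  62.        ] (np.float64(-2.06), np.float64(1.67))
tip front edge (np.float64(3.14), np.float64(1.16))
top centre (np.float64(-2.87), np.float64(1.03)) handle lower front edge (np.float64(9.95), np.float64(1.09)) upper front edge (np.float64(11.38), np.float64(1.01)) upper back (np.float64(-15.0), np.float64(1.05))
top depth z [547.20424143 110.31605409 180.78903464]
```

Emit:
arm_command(plan="20 0.85 0.5 0 0 0 0;20 0.85 0.5 6 0 0 0;20 0.85 0.5 12 0 0 0;20 0.85 0.5 17 0 0 0;20 0.85 0.5 19 0 0 0;20 0.85 0.5 19 0 0 0;20 0.85 0.5 19 0 0 0;20 0.85 0.5 19 0 0 0")

```text
clock: 17.03
tool_pos: [549.9, 107.4, 139.1]
orientation: [0.861, 0.509, 0.0, 0.0]
contact_force: [0.3, -0.9, -1.8]
width: 0.301
```

```bash
python3 - <<'E'
from h import *
st=bot.state();print(st["tool_pos"],np.degrees(sy(st)[0]),sy(st)[1],st["contact_force"])
E
```

```text
[549.88633761 107.3642546  139.06855205] 61.182775976847566 [ 1.40408599e-04  4.42905251e-05 -9.99999989e-01] [ 0.3460798  -0.93480519 -1.77892823]
```

Emit:
arm_command(plan="20 -0.8 -0.35 0 0 0 0;20 -0.8 -0.35 0 0 0 0;20 -0.8 -0.35 0 0 0 0;20 -0.8 -0.35 0 0 0 0;20 -0.8 -0.35 0 0 0 0;20 -0.8 -0.35 0 0 0 0")

```text
clock: 17.53
tool_pos: [549.1, 106.8, 139.0]
orientation: [0.861, 0.509, 0.0, 0.0]
contact_force: [0.2, -0.1, -1.9]
width: 0.301
```

```bash
python3 - <<'E'
from h import *
st=bot.state();print(st["tool_pos"],np.degrees(sy(st)[0]),sy(st)[1],st["contact_force"])
p,d=bot.snapshot("wrist");cv2.imwrite("pics/w4.png",cv2.resize(p[180:380,160:420],None,fx=3,fy=3)[:,:,::-1])
K,T=pose("wrist",st)
y=sy(st)[0];tx=np.array([np.cos(y),np.sin(y)]);ty=np.array([np.sin(y),-np.cos(y)])
# predicted bore pixel for TCP-bore target: rod offset (-2.86,1.1)
for dx in(-1,0,1):
  P=np.r_[st["tool_pos"][:2]+(-2.86+dx)*tx+1.1*ty,62]; print(dx,(proj(K,T,P)[0]-[160,180])*3)
E
```

```text
[549.1245612  106.79360279 139.04592967] 61.18406630681651 [ 1.35885929e-04 -1.55630301e-05 -9.99999991e-01] [ 0.18626364 -0.08414061 -1.85573286]
-1 [359.38028554 181.06499878]
0 [359.38494839 176.81448572]
1 [359.38962234 172.55386316]
```

View pics/w4.png

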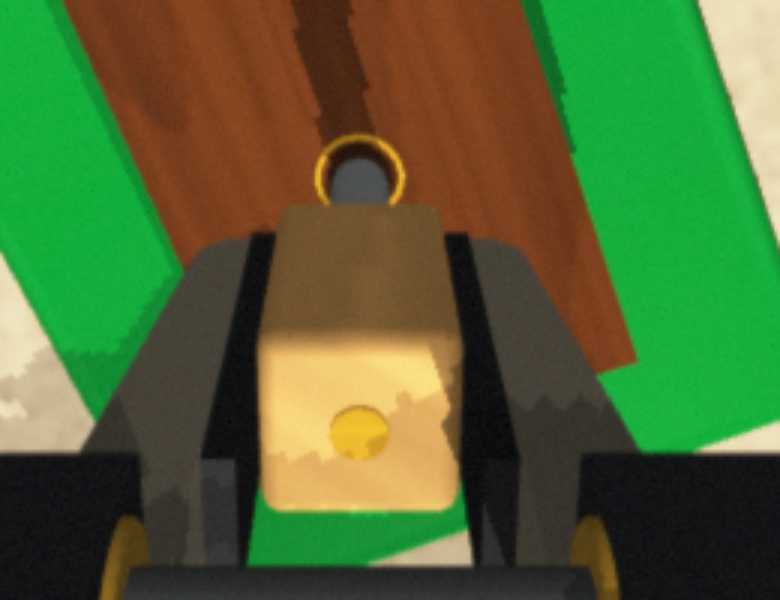

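The bore ring at (360,178) matches the predicted (359,177), so I'll lower gently.

Emit:
arm_command(plan="20 0 0 1 0 0 0;20 0 0 2 0 0 0;20 0 0 3 0 0 0;20 0 0 4 0 0 0;20 0 0 5 0 0 0;20 0 0 6 0 0 0;20 0 0 6 0 0 0")

```text
clock: 18.17
tool_pos: [548.9, 106.8, 132.7]
orientation: [0.861, 0.509, -0.0, -0.0]
contact_force: [1.1, -0.7, -2.3]
width: 0.302
```

Emit:
arm_command(plan="20 0 0 1 0 0 0;20 0 0 2 0 0 0;20 0 0 3 0 0 0;20 0 0 3 0 0 0")

```text
clock: 18.5
tool_pos: [549.0, 106.8, 129.8]
orientation: [0.861, 0.509, -0.0, -0.0]
contact_force: [0.1, 0.2, -1.9]
width: 0.302
```

Emit:
arm_command(plan="20 0 0 1.5 0 0 0;20 0 0 3 0 0 0;20 0 0 4.5 0 0 0;20 0 0 6 0 0 0;20 0 0 7.5 0 0 0;20 0 0 9 0 0 0;20 0 0 10 0 0 0;20 0 0 10 0 0 0")

```text
clock: 19.17
tool_pos: [548.9, 106.8, 119.7]
orientation: [0.861, 0.509, -0.0, -0.0]
contact_force: [0.1, 0.7, -1.3]
width: 0.305
```

Emit:
arm_command(plan="20 0 0 2 0 0 0;20 0 0 4 0 0 0;20 0 0 6 0 0 0;20 0 0 8 0 0 0;20 0 0 10 0 0 0;20 0 0 12 0 0 0;20 0 0 14 0 0 0;20 0 0 16 0 0 0;20 0 0 17 0 0 0;20 0 0 18 0 0 0;20 0 0 18 0 0 0")

```text
clock: 20.08
tool_pos: [549.0, 106.8, 101.8]
orientation: [0.861, 0.509, -0.0, -0.0]
contact_force: [-0.8, 0.8, -1.5]
width: 0.298
```

Emit:
arm_command(plan="20 0 0 1 0 0 0;20 0 0 2 0 0 0;20 0 0 3 0 0 0;20 0 0 4 0 0 0;20 0 0 5 0 0 0;20 0 0 5 0 0 0;20 0 0 5 0 0 0")

```text
clock: 20.67
tool_pos: [549.0, 106.8, 96.9]
orientation: [0.861, 0.509, -0.0, -0.0]
contact_force: [-0.6, 0.4, -1.2]
width: 0.301
```

Emit:
arm_command(plan="20 0 0 1 0 0 0;20 0 0 2 0 0 0;20 0 0 3 0 0 0;20 0 0 4 0 0 0;20 0 0 4 0 0 0;20 0 0 4 0 0 0")

```text
clock: 21.17
tool_pos: [549.0, 106.8, 92.9]
orientation: [0.861, 0.509, -0.0, -0.0]
contact_force: [-0.5, -0.2, -1.2]
width: 0.3
```

Emit:
arm_command(plan="20 0 0 0.5 0 0 0;20 0 0 1 0 0 0;20 0 0 1 0 0 0")

```text
clock: 21.42
tool_pos: [549.0, 106.8, 91.9]
orientation: [0.861, 0.509, -0.0, -0.0]
contact_force: [0.2, -0.1, -1.5]
width: 0.298
```

Emit:
arm_command(plan="20 0 0 0.5 0 0 0;20 0 0 1 0 0 0;20 0 0 1 0 0 0")

```text
clock: 21.67
tool_pos: [549.0, 106.8, 90.9]
orientation: [0.861, 0.509, -0.0, -0.0]
contact_force: [-0.3, 0.3, -1.3]
width: 0.304
```

Emit:
arm_command(plan="20 0 0 0.5 0 0 0;20 0 0 1 0 0 0;20 0 0 1 0 0 0")

```text
clock: 21.92
tool_pos: [549.1, 106.8, 89.9]
orientation: [0.861, 0.509, -0.0, -0.0]
contact_force: [-0.3, 0.7, -1.6]
width: 0.3
```

Emit:
arm_command(plan="20 0 0 0.5 0 0 0;20 0 0 0.5 0 0 0")

```text
clock: 22.08
tool_pos: [549.1, 106.8, 89.9]
orientation: [0.861, 0.509, 0.0, 0.0]
contact_force: [-0.5, -0.8, 4.3]
width: 0.298
```

Emit:
arm_command(plan="20 0 0 0.5 0 0 0;20 0 0 0.5 0 0 0")

```text
clock: 22.25
tool_pos: [549.2, 106.8, 89.8]
orientation: [0.861, 0.509, 0.0, 0.0]
contact_force: [-2.1, 0.8, 10.1]
width: 0.3
```

Emit:
arm_command(plan="20 0 0 0.5 0 0 0;20 0 0 0.5 0 0 0")

```text
clock: 22.42
tool_pos: [549.2, 106.8, 89.7]
orientation: [0.861, 0.509, 0.0, 0.0]
contact_force: [-5.4, 0.2, 14.5]
width: 0.303
```

The shoulder seated at TCP z≈89.9, where I expected it. I'll take off the push, then release.

Emit:
arm_command(plan="20 0 0 -1.2 0 0 0;20 0 0 -1.2 0 0 0;20 0 0 -1.2 0 0 0;32 0 0 -1.2 0 0 0;36 0 0 -1.2 0 0 0;45 0 0 -1.2 0 0 0;60 0 0 -1.2 0 0 0;60 0 0 -1.2 0 0 0;60 0 0 -1.2 0 0 0;60 0 0 -1.2 0 0 0;60 0 0 -1.2 0 0 0")

```text
clock: 23.33
tool_pos: [549.1, 106.8, 89.7]
orientation: [0.861, 0.509, -0.0, -0.0]
contact_force: [-0.5, -0.6, -0.3]
width: 0.655
```

Emit:
arm_command(plan="60 0 0 -8 0 0 0;60 0 0 -20 0 0 0;60 0 0 -40 0 0 0;60 0 0 -65 0 0 0;60 0 0 -95 0 0 0;60 0 0 -120 0 0 0;60 0 0 -120 0 0 0;60 0 0 -120 0 0 0;60 0 0 -120 0 0 0;60 0 0 -120 0 0 0")

```text
clock: 24.17
tool_pos: [548.3, 106.6, 209.0]
orientation: [0.861, 0.509, -0.001, -0.0]
contact_force: [0.1, 0.7, -0.1]
width: 0.651
```

```bash
python3 - <<'E'
from h import *
st=bot.state();print(st["clock"],st["tool_pos"],st["contact_force"],st["dq"])
p,d=bot.snapshot("wrist");cv2.imwrite("pics/w5.png",p[:,:,::-1])
K,T=pose("wrist",st);C=cloud(K,T,d)
m=(d>0)&(abs(C[...,2]-112)<12)&(abs(C[...,0]-549)<40)&(abs(C[...,1]-105)<40)
print("handle top",np.median(C[m],0),cv2.minAreaRect(C[m][:,:2].astype(np.float32)),C[m][:,2].min(),C[m][:,2].max())
q=C[m&(abs(C[...,2]-np.median(C[m][:,2]))<3)];A=np.c_[q[:,:2],np.ones(len(q))];print("tilt",np.linalg.lstsq(A,q[:,2],rcond=None)[0])
b=(d>0)&(abs(C[...,2]-62)<4)&(abs(C[...,0]-549)<40)&(abs(C[...,1]-105)<70);print("block z",np.median(C[b],0))
p,d=bot.snapshot("scene");cv2.imwrite("pics/s5.png",p[:,:,::-1])
E
```

```text
24.1667 [548.33576756 106.64853631 208.9770366 ] [ 0.10564435  0.72721634 -0.10235032] [-0.00016672  0.01173885  0.00155706  0.00053127  0.00051121  0.00056309]
handle top [550.53219855 107.50245957 112.92263579] ((549.6901245117188, 105.79656219482422), (27.159605026245117, 28.075923919677734), 60.722206115722656) 100.0294316407859 115.42062714413771
tilt [-1.22511898e-02 -1.46433794e-02  1.21249947e+02]
block z [553.56521401 121.3550389   63.23439777]
```

View pics/w5.png

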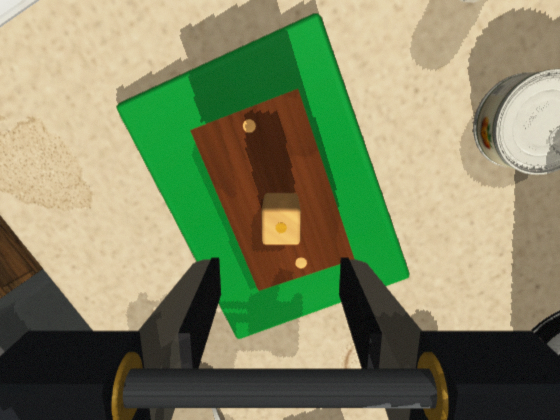

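View pics/s5.png

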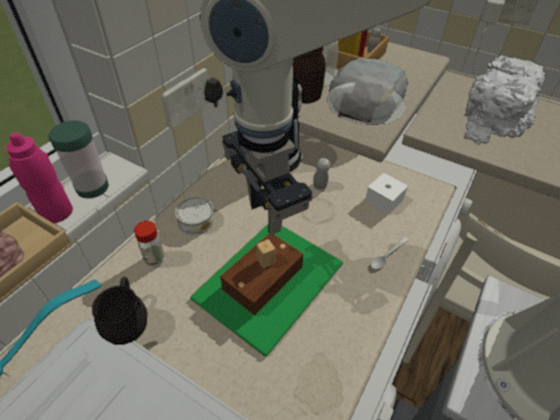

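The handle (281,225) stands seated on the block. Its top is 49.7 mm above the block's top, against 50 mm when fully home. I'll hand the job in.

```bash
python3 -c "
from station import bot
print(bot.finish_job())"
```

```text
the job is handed in; nothing more can be done
None
```

The steel is standing in the block's bore and released, and I handed the job in at about 24 s of the 72 s allowed. No verdict is reported, so this rests on my own checks.

- **Touches:** I touched the left of the long side, then its right, then the right-hand end. Each was held at least 0.5 s at about 5–6 N; the peak was 7.5 N at the end touch. They put the long side at 81.2°, where the cameras gave about 81.3°.
- **Bore position:** The position worked out from the touches agreed with the wrist camera's view of the bore to within about 0.2 mm.
- **Insertion:** The rod went in with no noticeable resistance. The shoulder seated at the expected height, and the push peaked at about 15 N vertically (limit 25 N).
- **Last checks:** The handle's top is 49.7 mm above the block's top, against 50 mm when fully home. The plane fitted to the handle's top in the depth image tilts about 0.02 rad, which includes noise, against the 0.06 limit. The gripper is about 120 mm above its release height and feels no load.
- **Bystanders:** The tin, spice jar and shaker look undisturbed in the final scene picture, but I did not re-measure them. No check failed.

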